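# Touch the test pad through the guide eyelet with a spring probe

## Task

Take the spring-tipped test probe out of the tool stand, bring its tip straight down through the wire eyelet over the clamped circuit board, and set it on the round test pad under the eyelet with a light push, so that the plunger is about half-way into its travel. Finish while still holding the probe there in the gripper, upright and steady and not leaning on the eyelet. Leave the other two tools in the stand and the loose things on the bench where they are, and never press hard on the board or the eyelet.

Things in the scene. Friction and masses are not known exactly. Their poses are not given: they have to be found in the camera images.
- probe_mid (a point): Centre of the test probe's grip barrel: plain, straight, black, 16 mm across, 60 mm long, with a thin steel band at its top. The probe (70 g) stands upright and loose in any one of the stand's three holes and is the tallest tool there. z runs up its axis. This point is 30 mm below the probe's top, 36 mm above the collar's underside and 95 mm above the tip when the plunger is out.
- probe: The same probe; origin on its axis at the underside of the collar, 59 mm above the tip when the plunger is out; z up the probe. Under the barrel: a collar 22 mm across, 6 mm thick, which rests on the stand; a steel nose 9 mm across, 45 mm long, tapered over its last 4 mm to 6 mm; a 5 mm brass plunger with a round end, sticking out 14 mm.
- probe_tip (a point): The very tip of the probe's plunger, at its rounded end.
- plunger (a joint): How far the probe's plunger is pushed in, in m: 0 is fully out, 0.010 is hard on its stop. Its spring takes 0.4 N per mm, so half-way (0.005) is 2 N.
- stand: Grey tool stand, fixed: a plate 60 by 180 mm, 12 mm thick, its top 70 mm above the bench, on two end walls. Three 13 mm holes go through it in a row along its y axis, at y = -60, 0 and +60 mm. Origin at bench height under the middle hole. The probe and two drivers stand in the holes.
- eyelet (a point): Centre of the hole of the wire eyelet: a level closed steel ring, 15 mm inside, 25 mm outside, wire 5 mm thick, hole pointing up, centre 55 mm above the bench. A wire arm 6 mm thick leaves the ring along the jig's +y, level with it, to a post on the jig 76 mm from the ring's centre. Nothing of the jig is higher than 58 mm.
- guide: The eyelet with its arm and post; the origin is at bench height straight under the ring's centre, the axes are the jig's.
- pad_spot (a point): Centre of the top face of the round brass test pad, 14 mm across, with a white circle printed round it, 21.5 mm above the bench and straight below the eyelet's centre (33.5 mm below it). z is up.
- pad: The same test pad; the origin is at the centre of its underside, 1.5 mm lower.
- jig: Fixed aluminium jig, 120 by 170 mm (x by y), that clamps the green circuit board between two dark rails; the board's face is 20 mm above the bench, the rails' tops 26 mm, their screws 34 mm. The origin is at bench height under the pad.
- driver_a_mid (a point): Middle of the handle of a driver with a bulging black handle, 26 mm across and 40 mm long, loose in another hole of the stand; its top is 116 mm above the bench. To be left there.
- driver_b_mid (a point): Middle of a driver with a thin steel handle 10 mm across and a flat black cap 26 mm across, loose in the third hole; its top is 113 mm above the bench. To be left there.
- phone_mid (a point): Centre of a black phone, 150 by 72 by 9 mm, lying loose beyond the jig. Leave alone.
- battery_mid (a point): Centre of a flat grey battery, 85 by 55 by 6 mm, lying loose. Leave alone.
- tub_mid (a point): Centre of a jar, 56 mm across and 70 mm high, standing loose. Leave alone.

How it is judged:
On the way, in this order (a step that is already met when the one before it is completed fails the run):
1. the probe is lifted clear of the stand in the gripper, its tip above the stand's top (height (world z) of probe_tip above 0.073 m and contact force between the fingers and probe above 1 N), for 0.1 s.
2. the tip is down through the eyelet (z of probe_tip in the frame of eyelet between -0.04 and -0.004 m and horizontal distance between probe_tip and eyelet below 0.008 m), for 0.1 s.
At the end, for the whole second after the job is handed in: For the last second the gripper holds the probe still (under 20 mm/s, over 1 N), its tip on the pad within 7 mm of the centre, through the eyelet (under 1 N on it), pushing 0.4 to 4.5 N, plunger 1.5 to 8.8 mm in, within 8 degrees of upright, clear of the stand (horizontal distance between probe_tip and pad_spot below 0.007 m and horizontal distance between probe_tip and eyelet below 0.008 m and contact force between probe and pad between 0.4 and 4.5 N and value of joint plunger between 0.0015 and 0.0088 m and angle between probe's own z axis and vertical below 0.14 rad and contact force between probe and guide below 1 N and contact force between probe and stand below 0.1 N and contact force between the fingers and probe above 1 N and linear speed of probe below 0.02 m/s); the arm keeps its last pose, push and grip.
It fails at once if one of the other tools or loose things is moved by more than 30 mm (distance of any of driver_a_mid, driver_b_mid, phone_mid, battery_mid, tub_mid from where it was at the start of the episode above 0.03 m).
It fails at once if the board or its pad is pressed with more than 15 N, by the probe or the robot (contact force between any of probe, the arm, the fingers and jig above 15 N or contact force between probe and pad above 15 N).
It fails at once if the eyelet is pushed with more than 15 N (contact force between any of probe, the fingers and guide above 15 N).
It also fails if it takes over 51 s, if anything falls off the work surface, if the arm or the gripper's body presses on something with over 40 N, if the wrist force passes 120 N, or if a joint passes its speed limit or range.

## Robot

A 7-joint arm with a two-finger parallel gripper is mounted at the origin on the work surface. World frame = base frame: x ahead of the robot, y to its left, z up, the work surface at z = 0. Lengths are in m, angles in rad, forces in N, time in s.
With the tool pointing down it reaches from about 0.4 to 0.875 m from the base axis. Payload 19.3 kg.
Tool frame: the origin (TCP) lies on the centre line of the jaws, within the pads' length; the fingertips stand 19 mm ahead of it and the grasp point (between the pads) is the TCP; x points along the fingers, y is the direction in which the jaws open and shut, and the axes are right-handed (so a half turn about x gives the same grasp; the last joint's range is limited). The gripper opens to 85 mm and grips with 20 to 120 N. Pads are 22 mm wide; open, the fingers measure 114 mm over their backs; the gripper's body (76 mm by 85 mm) begins 54 mm behind the grasp point. The pads swing forward as they close: fully open they stand 13 mm farther back than shut.
Start: joints at [1.145, 0.521, -0.036, 1.599, 0.021, 1.021, -0.113], TCP at [0.218, -0.586, 0.224] pointing down, gripper open.
Joint ranges: [-2.91, 2.91], [-0.3, 2.13], [-1.5, 1.42], [0.17, 2.43], [-1.26, 4.41], [0.16, 1.93], [-2.52, 2.52]. Speed limits (rad/s): [1.89, 1.89, 2.39, 2.39, 3.01, 3.01, 3.01].

## Interface

Orientations are given as [roll, pitch, yaw] about the fixed x, y, z axes, in that order (R = Rz(yaw) Ry(pitch) Rx(roll)).
In Python, from plant import status, snapshot, camera_model, robot, spot_in gives the robot as it stands.
- The arm moves only by the tool drive_tool, never from a script. Its argument "series" is a list of rows, each a list of 2 entries, a list of its own where there are three numbers: the shift along the tool's x, y, z in cm, then the turn about the tool's x in degrees. A call has 1 to 10 rows; each row shifts and turns the commanded pose from where the row before left it, along the tool's axes as they then stand; what a row does not reach is not made up. A row lasts 1/12 s, in which the tool goes at most 41.7 mm and 7.16 degrees, less where a joint would pass 70% of its speed; a pose out of reach is approached as far as the arm can. A call with a gripper value outside its range is refused whole. "fingers" is the finger opening in cm, from 0 to 8.54, set as the call begins (left out, the last holds). The fingers move at their own pace and stop on an object; "grip_force" is the grip in N (left out, the last holds). Time passes only in rows, so rows that do not move let the fingers close. It gives the time, the measured TCP pose, the force and the opening at its end, in the units of the state.
- status.get_obs(): the state, without advancing time (a new reading comes with each control period).
- snapshot(name): name is "scene" or "top" or "wrist"; returns the picture (420x560x3 uint8, red, green, blue); there is no depth.
- camera_model(name): a dict with "intrinsics" (3x3 intrinsics, pixels), "k1" (the pictures are not rectified: a ray, as slopes to the right and down, at radius r is drawn at 1 + k1 r^2 times it, then the intrinsics apply), "position" and "attitude" of the camera in the world. Camera axes: x right, y down, z forward; pixel columns grow to the right and rows downward; lengths in m; the calibration is good to about 2 mm. A picture is of the moment at which its call begins: read the wrist's pose just before it. camera_model takes no time and is no camera call; for the wrist camera it gives the pose at the moment of the call.
- robot.close_job(): hands the job in, once; it reports no verdict.
Trained networks look in the newest picture that a camera, given by its name, has taken for a name from the list of things; names that differ only in an ending like _2 or _b are one class to them, and where a whole thing is asked for, a point or a joint stands for the part that bears it (a point fixed in the world has none). Each returns a list of dicts, best first, with "confidence" (0 to 1); they miss things now and then, are a little off and sometimes report something else, mostly with a low value. They report only what shows in the picture. A call takes as long as a camera call.
- spot_in(camera, target): "location" ([x, y, z] in m, in world coordinates, good to about 4 mm: the middle of the surface that is visible of it).
The state is a dict: "time_s": time; "qpos": joint angles; "joint_velocities": joint speeds; "effort": joint torques, N m; "tcp_pos": TCP position; "orientation": TCP orientation; "contact_force": force on the tool from outside, world axes, zero at the start; "wrist_torque": the same for the moment, N m; "gripper_width": finger opening in m.
Only numpy, scipy, OpenCV 4.12 (cv2) and the standard library are available. Lean on these libraries where they do the work, as an engineer would, in place of code of your own. Each camera call takes 0.05 s, during which the arm holds its last target. There are 200 camera calls.

## Working session

There is one attempt and no reset: what is moved stays moved. The work goes in short steps, Python scripts to look and compute and a tool call to move; the robot and the scene stay as the last step left them, time stands still between calls to the robot, and variables do not carry over. Pictures are saved under pics/ and viewed, about 8 in all and at most 12, crops included, and the job is handed in when it is done.

Besides the shell and the picture viewer there is one more tool, called after "Call:" as name([rows], argument=value, ...), one row to a line, values as JSON. drive_tool: Moves the arm, as the interface text tells. Its arguments: {"type":"object","properties":{"series":{"type":"array","items":{"type":"array"}},"fingers":{"type":"number"},"grip_force":{"type":"number"}},"required":["series"]}

```bash
mkdir -p pics
cat > h.py <<'E'
import numpy as np, cv2
from plant import status, snapshot, camera_model, robot, spot_in
from scipy.spatial.transform import Rotation as Ro
def att(m):
    a=np.array(m["attitude"],float)
    return a if a.shape==(3,3) else Ro.from_euler('xyz',a).as_matrix()
def ray(m,u,v):
    K=np.array(m["intrinsics"]);p=np.array([(u-K[0,2])/K[0,0],(v-K[1,2])/K[1,1]]);q=p.copy()
    for _ in range(30): q=p/(1+m["k1"]*(q@q))
    return att(m)@np.array([q[0],q[1],1.])
def onz(m,u,v,z):
    d=ray(m,u,v);c=np.array(m["position"]);return c+d*(z-c[2])/d[2]
def proj(m,P):
    q=att(m).T@(np.array(P)-np.array(m["position"]));q=q[:2]/q[2];q=q*(1+m["k1"]*(q@q))
    K=np.array(m["intrinsics"]);return K[0,0]*q[0]+K[0,2],K[1,1]*q[1]+K[1,2]
def save(n,im): cv2.imwrite(f'pics/{n}.png',im[:,:,::-1])
E
python3 - <<'E'
from h import *
o=status.get_obs();print({k:np.round(v,3) for k,v in o.items()})
for c in("scene","top","wrist"):
    save(c,snapshot(c));m=camera_model(c);print(c,m)
    if c!="wrist":
        for t in("probe_mid","eyelet","pad_spot","stand","driver_a_mid","driver_b_mid","tub_mid","jig"):
            print(c,t,[(np.round(d["location"],3).tolist(),round(d["confidence"],2)) for d in spot_in(c,t)[:3]])
a=cv2.imread('pics/scene.png')
E
```

```text
{'time_s': np.float64(0.0), 'qpos': array([ 1.145,  0.522, -0.036,  1.6  ,  0.021,  1.021, -0.113]), 'joint_velocities': array([ 0.002, -0.002,  0.001, -0.002,  0.001,  0.   ,  0.001]), 'effort': array([ 1.0000e-03, -9.2710e+01,  1.9800e+00, -3.6992e+01,  1.8000e-02,
        8.0000e-03,  0.0000e+00]), 'tcp_pos': array([ 0.218, -0.586,  0.224]), 'orientation': array([-1.504,  1.57 ,  1.993]), 'contact_force': array([-0.284, -0.124,  0.269]), 'wrist_torque': array([-0.042, -0.013,  0.007]), 'gripper_width': np.float64(0.085)}
scene {'intrinsics': array([[479.79616444,   0.        , 276.44451927],
       [  0.        , 479.79616444, 207.46526065],
       [  0.        ,   0.        ,   1.        ]]), 'k1': 0.03321901171567113, 'position': array([1.15858077, 0.02517831, 0.8247392 ]), 'attitude': array([-2.52186701,  0.01463239,  1.52012766])}
scene probe_mid [([0.522, 0.15, 0.1], 0.63)]
scene eyelet [([0.508, -0.104, 0.056], 0.48)]
scene pad_spot [([0.778, 0.053, 0.007], 0.42)]
scene stand [([0.539, 0.208, 0.059], 0.92), ([0.521, 0.149, 0.101], 0.19)]
scene driver_a_mid [([0.561, 0.261, 0
[... 504 characters left out ...]
473, -0.00417083, -1.57011919])}
top probe_mid []
top eyelet []
top pad_spot []
top stand [([0.535, 0.204, 0.068], 0.62), ([0.518, -0.147, 0.019], 0.47)]
top driver_a_mid [([0.548, 0.259, 0.111], 0.74), ([0.536, 0.2, 0.068], 0.55)]
top driver_b_mid [([0.52, -0.15, 0.022], 0.17)]
top tub_mid [([0.758, 0.184, 0.071], 0.73)]
top jig [([0.517, -0.148, 0.023], 0.93)]
wrist {'intrinsics': array([[351.52456356,   0.        , 275.45273153],
       [  0.        , 351.52456356, 210.58209374],
       [  0.        ,   0.        ,   1.        ]]), 'k1': -0.08337138720808403, 'position': array([ 0.29496594, -0.55732911,  0.37357403]), 'attitude': array([ 2.81871507e+00, -1.03904943e-03, -1.21523682e+00])}
```

View pics/scene.png

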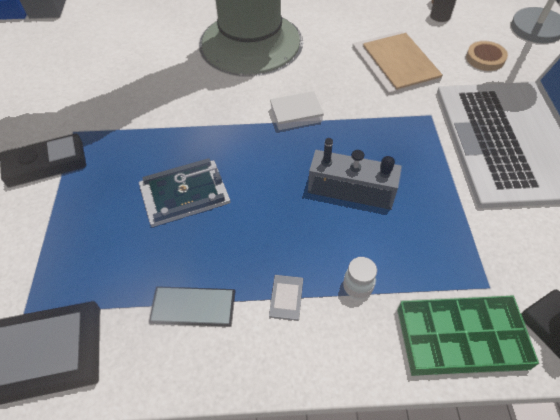

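View pics/top.png

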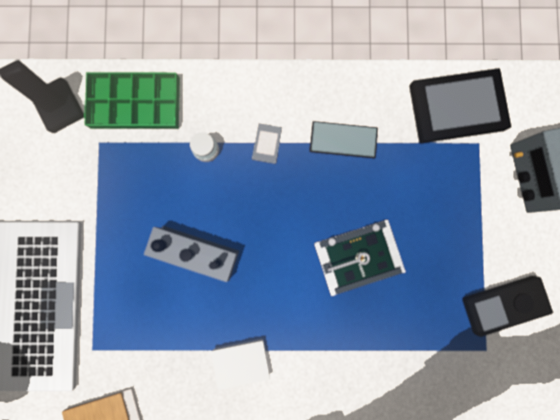

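The probe stands in the hole nearest the jig (scene ≈(328,148), top ≈(217,262)). The eyelet is at scene ≈(183,187), top ≈(362,258). I'll enlarge both once, then move.

Run:
```python
from h import *
s=cv2.imread('pics/scene.png');t=cv2.imread('pics/top.png')
def cr(im,u,v): return cv2.resize(im[v-30:v+30,u-40:u+40],(400,300),interpolation=cv2.INTER_CUBIC)
im=np.vstack([np.hstack([cr(s,328,150),cr(s,183,187)]),np.hstack([cr(t,217,262),cr(t,362,258)])])
cv2.imwrite('pics/c1.png',im)
o=status.get_obs();R=Ro.from_euler('xyz',o['orientation']).as_matrix();print(R.round(3))
m=camera_model("wrist");print(R.T@(np.array(m["position"])-o['tcp_pos']), R.T@att(m))
```

```text
[[ 0.     0.348 -0.937]
 [-0.    -0.937 -0.348]
 [-1.     0.     0.   ]]
[-0.14914403  0.00016724 -0.08238073] [[-9.88812944e-04 -3.17280270e-01  9.48331299e-01]
 [ 9.99999491e-01 -5.06090132e-04  8.73365697e-04]
 [ 2.02839408e-04  9.48331679e-01  3.17280609e-01]]
```

View pics/c1.png

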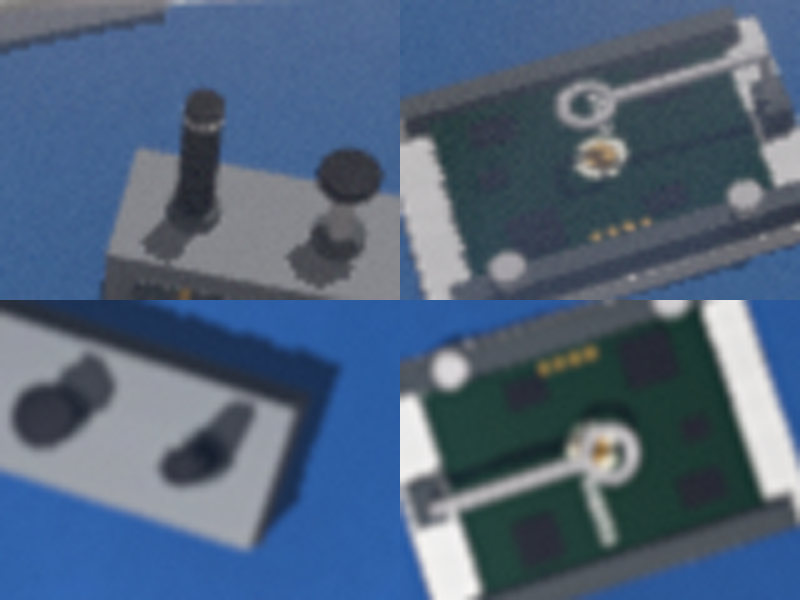

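In the crops, the probe's top disc is at scene (329,140) and top (213.5,265). The ring centre is at scene (180,178) and top (363.6,258.4), and the pad is at scene (183,188.4). Driver b is the probe's neighbour, in the middle hole.

Run:
```python
from h import *
s=camera_model("scene");t=camera_model("top")
for n,m,u,v,z in[("probe",s,328.5,140,.136),("probe",t,213,264.7,.136),("eye",s,180,178,.055),("eye",t,363.2,258,.055),("pad",s,183,188.4,.0215),("drvA top",s,387,160,.116),("drvB",s,357.5,154.7,.113),
 ("stand c1",t,144.5,254.5,.07),("c2",t,228,281,.07)]:
    print(n,onz(m,u,v,z).round(4))
print([(d["location"],d["confidence"]) for d in spot_in("scene","driver_a_mid")])
```

```text
probe [0.5117 0.1497 0.136 ]
probe [0.5133 0.1476 0.136 ]
eye [ 0.5226 -0.1534  0.055 ]
eye [ 0.5222 -0.1551  0.055 ]
pad [ 0.5238 -0.1529  0.0215]
drvA top [0.5531 0.2602 0.116 ]
drvB [0.5332 0.2062 0.113 ]
stand c1 [0.5299 0.2981 0.07  ]
c2 [0.476  0.1258 0.07  ]
[([0.5611, 0.2611, 0.1057], 0.82)]
```

Call:
drive_tool([
  [[0,-2.2,-3.1],0],
  [[0,-2.2,-3.1],0],
  [[0,-2.2,-3.1],0],
  [[0,-2.2,-3.1],0],
  [[0,-2.2,-3.1],0],
  [[0,-2.2,-3.1],0],
  [[0,-2.2,-3.1],0],
  [[0,-2.2,-3.1],0],
  [[0,-2.2,-3.1],0],
  [[0,-2.2,-3.1],0],
])

```text
time_s: 1.83
tcp_pos: [0.4324, -0.27, 0.2247]
orientation: [2.217, 1.57, -0.569]
contact_force: [1.1, -1.1, -0.2]
gripper_width: 0.0855
```

Call:
drive_tool([
  [[0,0,0],-6.4],
  [[0,0,0],-6.4],
  [[0,0,0],-6.4],
  [[0,0,0],-6.4],
  [[0,0,0],-6.4],
  [[0,0,0],-6.4],
  [[0,0,0],-6.4],
  [[0,0,0],-6.4],
  [[0,0,0],0],
])

```text
time_s: 2.58
tcp_pos: [0.4316, -0.2717, 0.2244]
orientation: [2.395, 1.571, 0.509]
contact_force: [0.6, -0.0, -0.3]
gripper_width: 0.0855
```

Run:
```python
from h import *
m=camera_model("wrist");im=snapshot("wrist")
u,v=map(int,proj(m,[.5224,-.154,.055]));print(u,v, proj(m,[.5224,-.154,.0215]),m["position"])
for t in("eyelet","pad_spot","pad"):print(t,[(np.round(d["location"],4).tolist(),round(d["confidence"],2)) for d in spot_in("wrist",t)[:3]])
x0,y0=max(0,u-80),max(0,v-60);print(x0,y0);save('w1',cv2.resize(im[y0:y0+120,x0:x0+160],(640,480),interpolation=cv2.INTER_CUBIC))
```

```text
334 21 (np.float64(328.33603996701936), np.float64(28.9579915700958)) [ 0.45758634 -0.19395435  0.3736298 ]
eyelet [([0.5191, -0.1488, 0.0595], 0.7)]
pad_spot [([0.524, -0.1525, 0.0227], 0.5)]
pad [([0.5241, -0.1498, 0.0162], 0.58)]
254 0
```

View pics/w1.png

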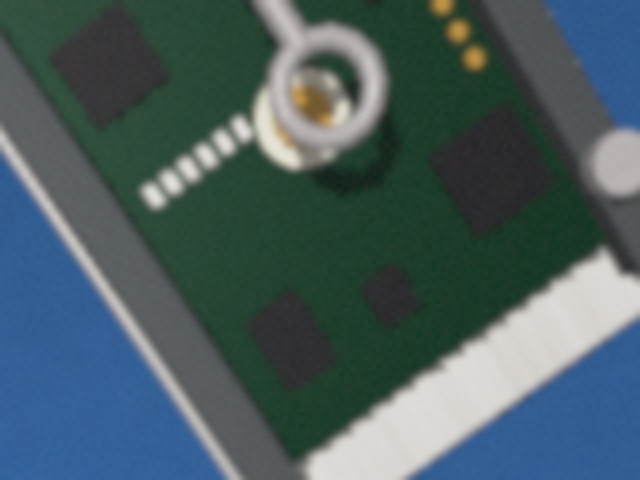

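Call:
drive_tool([
  [[0,-0.6,-4.1],0],
  [[0,-0.6,-4.1],0],
  [[0,-0.6,-4.1],0],
  [[0,-0.6,-4.1],0],
  [[0,-0.6,-4.1],0],
  [[0,-0.6,-4.1],0],
  [[0,-0.6,-4.1],0],
  [[0,-0.6,-4.1],0],
  [[0,0,0],0],
  [[0,0,0],0],
])

```text
time_s: 3.62
tcp_pos: [0.4897, 0.0572, 0.2244]
orientation: [-2.763, 1.57, 1.63]
contact_force: [0.9, -1.3, -0.0]
gripper_width: 0.0854
```

In the wrist crop the ring centre is at full-image (336,21) and the pad at (331,29). That puts the eyelet at about (0.5238,-0.1546), 1–2 mm from the first fit. Next is the probe from here.

Run:
```python
from h import *
m=camera_model("wrist");im=snapshot("wrist")
print(proj(m,[.5125,.1487,.136]),proj(m,[.5125,.1487,.076]),m["position"],m["attitude"])
for t in("probe_mid","driver_b_mid"):print(t,[(np.round(d["location"],4).tolist(),round(d["confidence"],2)) for d in spot_in("wrist",t)[:3]])
u,v=map(int,proj(m,[.5125,.1487,.12]));x0,y0=max(0,u-80),max(0,v-60);print(x0,y0)
save('w2',cv2.resize(im[y0:y0+120,x0:x0+160],(640,480),interpolation=cv2.INTER_CUBIC))
```

```text
(np.float64(263.01604179346316), np.float64(74.4239262746826)) (np.float64(265.4665995869523), np.float64(78.37683062308764)) [0.51600944 0.13488141 0.37358843] [ 2.81817835e+00 -1.11511574e-03 -3.19515959e-01]
probe_mid [([0.5123, 0.1498, 0.1379], 0.78)]
driver_b_mid [([0.5282, 0.1967, 0.0731], 0.53)]
183 15
```

View pics/w2.png

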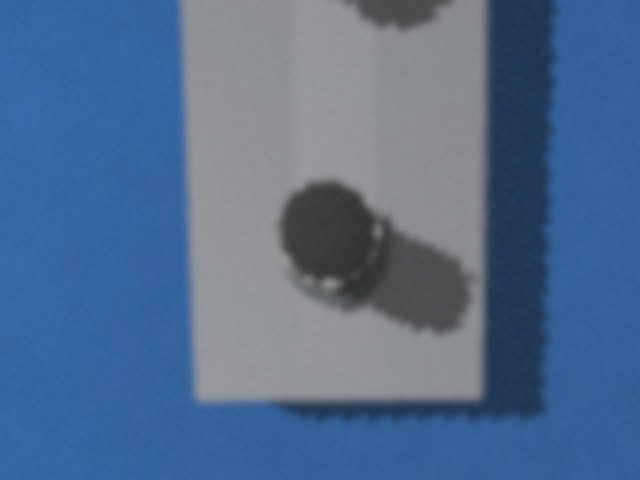

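Call:
drive_tool([
  [[0,-0.16,-2.4],0],
  [[0,-0.16,-2.4],0],
  [[0,-0.16,-2.4],0],
  [[0,-0.16,-2.35],0],
  [[0,0,0],0],
  [[0,0,0],0],
])

```text
time_s: 4.27
tcp_pos: [0.5139, 0.147, 0.2242]
orientation: [-1.066, 1.57, -2.959]
contact_force: [0.4, -0.7, -0.5]
gripper_width: 0.0856
```

Call:
drive_tool([
  [[2,0,0],0],
  [[2,0,0],0],
  [[2,0,0],0],
  [[2,0,0],0],
  [[2,0,0],0],
  [[1.6,0,0],0],
  [[0,0,0],0],
  [[0,0,0],0],
])

```text
time_s: 4.93
tcp_pos: [0.5136, 0.1458, 0.1083]
orientation: [-0.648, 1.569, -2.542]
contact_force: [-0.1, 0.4, 0.4]
gripper_width: 0.0852
```

Call:
drive_tool([
  [[0,0,0],0],
  [[0,0,0],0],
  [[0,0,0],0],
  [[0,0,0],0],
  [[0,0,0],0],
  [[0,0,0],0],
  [[0,0,0],0],
  [[0,0,0],0],
  [[0,0,0],0],
  [[0,0,0],0],
], fingers=1.2, grip_force=40)

```text
time_s: 5.77
tcp_pos: [0.514, 0.1475, 0.1087]
orientation: [2.277, 1.57, 0.385]
contact_force: [-1.0, -0.2, 5.6]
gripper_width: 0.0145
```

Call:
drive_tool([
  [[0,0,0],0],
  [[0,0,0],0],
  [[-0.5,0,0],0],
  [[-1,0,0],0],
  [[-1.5,0,0],0],
  [[-2,0,0],0],
  [[-2,0,0],0],
  [[-2,0,0],0],
  [[0,0,0],0],
  [[0,0,0],0],
], fingers=0.5)

```text
time_s: 6.6
tcp_pos: [0.5143, 0.1474, 0.1998]
orientation: [2.104, 1.569, 0.212]
contact_force: [-0.3, 0.3, -1.0]
gripper_width: 0.0144
```

Run:
```python
from h import *
o=status.get_obs();print(o['tcp_pos'],o['contact_force'],o['gripper_width'])
im=snapshot("scene");m=camera_model("scene");im2=snapshot("wrist")
u,v=map(int,proj(m,o['tcp_pos']));v+=15;print(u,v)
w=camera_model("wrist");print(proj(w,o['tcp_pos']),proj(w,o['tcp_pos']-[0,0,.06]))
save('s2',np.hstack([cv2.resize(im[v-50:v+50,u-35:u+35],(420,600),interpolation=cv2.INTER_CUBIC),cv2.resize(im2[:,220:330],(157,600))]))
```

```text
[0.51427586 0.14740457 0.19981634] [-0.31071629  0.3381386  -1.00369608] 0.014362350807628663
329 131
(np.float64(275.18038577622275), np.float64(274.66371006715065)) (np.float64(275.15242123810515), np.float64(228.26207274868463))
```

View pics/s2.png

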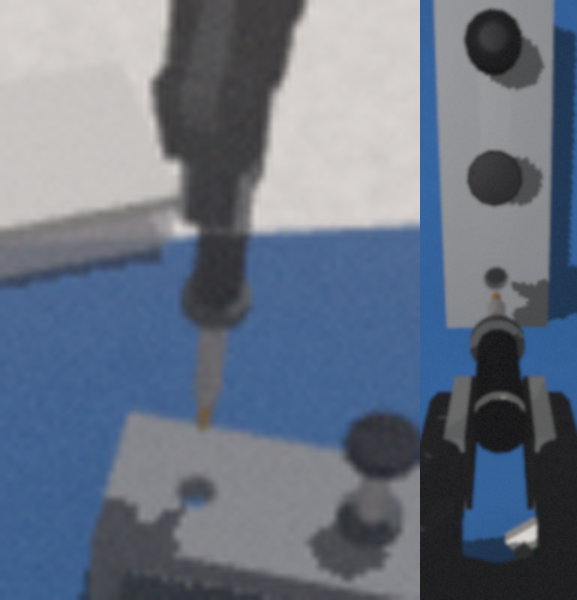

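The probe is held and its tip clears the stand: wrist tip ≈(272.9,206.5), scene tip ≈(327.8,152.3), wrist top disc ≈(275.4,299.6). I'll check the tilt and triangulate the tip.

Run:
```python
from h import *
o=status.get_obs();w=camera_model("wrist");s=camera_model("scene")
def tri(a,b):
    A=[];B=[]
    for m,u,v in(a,b):
        d=ray(m,u,v);d/=np.linalg.norm(d);P=np.eye(3)-np.outer(d,d);A.append(P);B.append(P@np.array(m["position"]))
    return np.linalg.lstsq(np.vstack(A),np.hstack(B),rcond=None)[0]
t=tri((w,272.9,206.5),(s,327.8,152.3));print("tri tip",t.round(4))
for dz in (0,.002):
  tip=onz(w,272.9,206.5,.1998-.0977+dz);top=onz(w,275.4,299.6,.1998+.0273+dz);print(tip.round(4),top.round(4))
print(o['tcp_pos'])
R=Ro.from_euler('xyz',o['orientation']).as_matrix();print(R.round(4))
```

```text
tri tip [0.5136 0.1504 0.1026]
[0.5134 0.1501 0.1021] [0.5156 0.1511 0.2271]
[0.5137 0.1507 0.1041] [0.516  0.1523 0.2291]
[0.51357696 0.14711574 0.19823557]
[[-4.000e-04  9.487e-01 -3.160e-01]
 [-2.000e-04 -3.160e-01 -9.487e-01]
 [-1.000e+00 -3.000e-04  3.000e-04]]
```

Call:
drive_tool([
  [[0,0.3,0.8],0],
  [[0,0.6,1.6],0],
  [[0,0.7,1.9],0],
  [[0,0.7,1.9],0],
  [[0,0.7,1.9],0],
  [[0,0.7,1.9],0],
  [[0,0.7,1.9],0],
  [[0,0.7,1.9],0],
  [[0,0.7,1.9],0],
  [[0,0.7,1.9],0],
])

```text
time_s: 7.53
tcp_pos: [0.5193, -0.0418, 0.1977]
orientation: [-1.258, 1.569, 3.132]
contact_force: [0.5, 0.6, -1.1]
gripper_width: 0.0143
```

Call:
drive_tool([
  [[0,0.7,1.9],0],
  [[0,0.7,1.9],0],
  [[0,0.7,1.9],0],
  [[0,0.7,1.9],0],
  [[0,0.6,1.8],0],
  [[0,0.4,1.2],0],
  [[0,0.32,0.8],0],
  [[0,0,0],0],
  [[0,0,0],0],
  [[0,0,0],0],
])

```text
time_s: 8.37
tcp_pos: [0.523, -0.1602, 0.1983]
orientation: [-2.56, 1.57, 1.832]
contact_force: [-0.2, -0.1, -1.5]
gripper_width: 0.0147
```

Call:
drive_tool([
  [[1,0,0],0],
  [[1,0,0],0],
  [[0.5,0,0],0],
  [[0,0,0],0],
  [[0,0,0],0],
  [[0,0,0],0],
])

```text
time_s: 8.87
tcp_pos: [0.5231, -0.1612, 0.1735]
orientation: [3.097, 1.571, 1.205]
contact_force: [-0.2, 0.8, -0.7]
gripper_width: 0.0147
```

```bash
cat > look.py <<'E'
from h import *
import sys
n=sys.argv[1]
o=status.get_obs();print(o['tcp_pos'].round(4),o['contact_force'].round(2),o['gripper_width'])
tip=o['tcp_pos']+[-.0005,.003,-.0975]
ims=[]
for c in("wrist","scene","top"):
    m=camera_model(c);im=snapshot(c);u,v=map(int,proj(m,tip));a,b,k=((30,55,9),(22,40,12),(22,40,12))[c!="wrist"]
    if c=="top":continue
    x0,y0=u-a,v-33;print(c,"x0,y0",x0,y0,"pred tip",np.round(proj(m,tip),1),"eye",np.round(proj(m,[.5238,-.1546,.055]),1),"pad",np.round(proj(m,[.5238,-.1546,.0215]),1))
    ims.append(cv2.resize(im[y0:y0+66,x0:x0+44 if c!="wrist" else x0+44],(400,600),interpolation=cv2.INTER_CUBIC))
save(n,np.hstack(ims))
E
python3 look.py d1
```

```text
[ 0.5231 -0.1612  0.1735] [-0.22  0.75 -0.67] 0.01467234659048805
wrist x0,y0 242 173 pred tip [272.4 206.1] eye [272.5 193.4] pad [272.8 183. ]
scene x0,y0 153 138 pred tip [175.7 171.6] eye [179.4 178.5] pad [182.2 188.4]
```

View pics/d1.png

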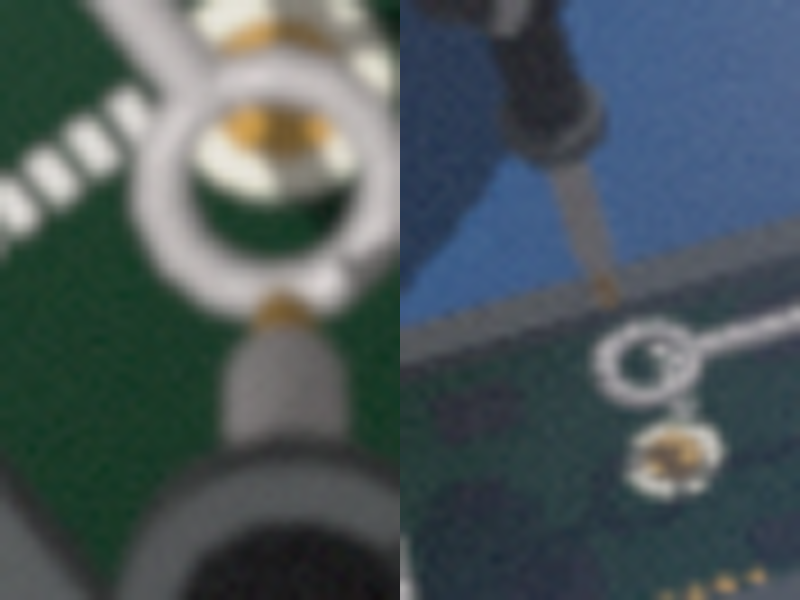

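The pictures match the model to about 1 px: wrist tip (272.8,205.4), ring (272.2,192.8), pad (272.8,182.4). The scene view puts the ring about 1 px further toward +y. I'll shift about 4.5 mm, come down to just above the ring and look again.

Call:
drive_tool([
  [[0,0,-0.22],0],
  [[0,0,-0.22],0],
  [[0,0,0],0],
  [[0.5,0,0],0],
  [[0.5,0,0],0],
  [[0.3,0,0],0],
  [[0,0,0],0],
  [[0,0,0],0],
  [[0,0,0],0],
])

```text
time_s: 9.77
tcp_pos: [0.5244, -0.1572, 0.1604]
orientation: [-1.808, 1.571, 2.583]
contact_force: [-0.1, -0.8, -1.2]
gripper_width: 0.0145
```

```bash
python3 look.py d2
```

```text
[ 0.5244 -0.1572  0.1604] [-0.11 -0.81 -1.16] 0.01447732531985253
wrist x0,y0 242 173 pred tip [272.4 206.1] eye [272.5 203.4] pad [272.8 191.6]
scene x0,y0 156 143 pred tip [178.9 176.1] eye [179.4 178.5] pad [182.2 188.4]
```

View pics/d2.png

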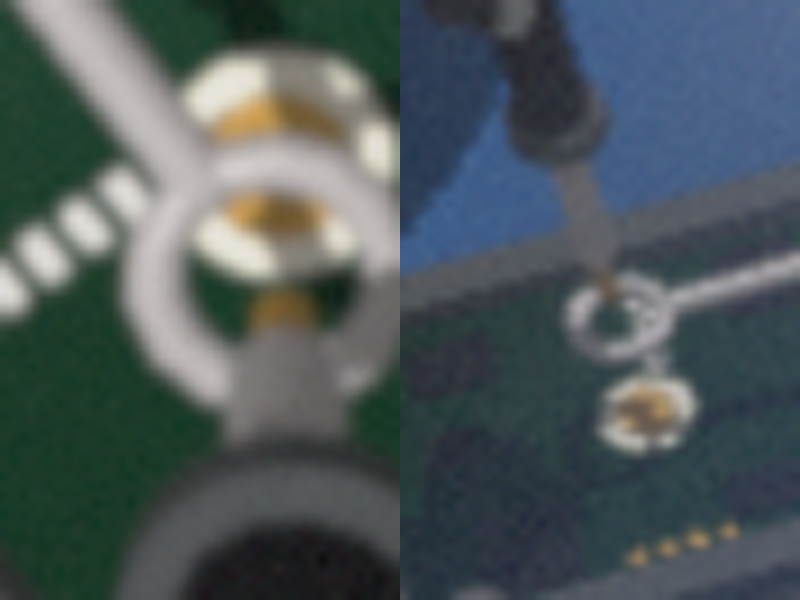

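Wrist view: plunger at x≈283 in the crop against ring centre ≈273, so it is about 0.7 mm off along tool +y; otherwise it is over the hole. I'll nudge and go down in stages.

Call:
drive_tool([
  [[0,-0.06,0],0],
  [[0.4,0,0],0],
  [[0.4,0,0],0],
  [[0.4,0,0],0],
  [[0.4,0,0],0],
  [[0.4,0,0],0],
  [[0,0,0],0],
  [[0,0,0],0],
  [[0,0,0],0],
])

```text
time_s: 10.67
tcp_pos: [0.5239, -0.157, 0.1404]
orientation: [2.705, 1.571, 0.813]
contact_force: [0.5, -0.2, -0.9]
gripper_width: 0.0141
```

Call:
drive_tool([
  [[0.4,0,0],0],
  [[0.4,0,0],0],
  [[0.4,0,0],0],
  [[0.3,0,0],0],
  [[0.2,0,0],0],
  [[0,0,0],0],
  [[0,0,0],0],
  [[0,0,0],0],
])

```text
time_s: 11.33
tcp_pos: [0.5239, -0.157, 0.1235]
orientation: [1.714, 1.571, -0.178]
contact_force: [0.8, -0.3, -0.6]
gripper_width: 0.0143
```

```bash
cat > f.py <<'E'
from h import *
F=[];P=[]
for i in range(12):
    snapshot("wrist");o=status.get_obs();F.append(o['contact_force']);P.append(o['tcp_pos'])
print(np.mean(F,0).round(2),np.std(F,0).round(2),np.mean(P,0).round(4),o['time_s'])
E
python3 f.py; python3 look.py d3
```

```text
[-0.22 -0.04 -0.94] [0.42 0.42 0.47] [ 0.5238 -0.157   0.1235] 11.9333
[ 0.5238 -0.157   0.1234] [ 0.62 -0.7  -0.63] 0.01426310088894819
wrist x0,y0 242 173 pred tip [272.4 206.1] eye [273.1 220.2] pad [273.3 204.8]
scene x0,y0 160 153 pred tip [182.1 187. ] eye [179.4 178.5] pad [182.2 188.4]
```

View pics/d3.png

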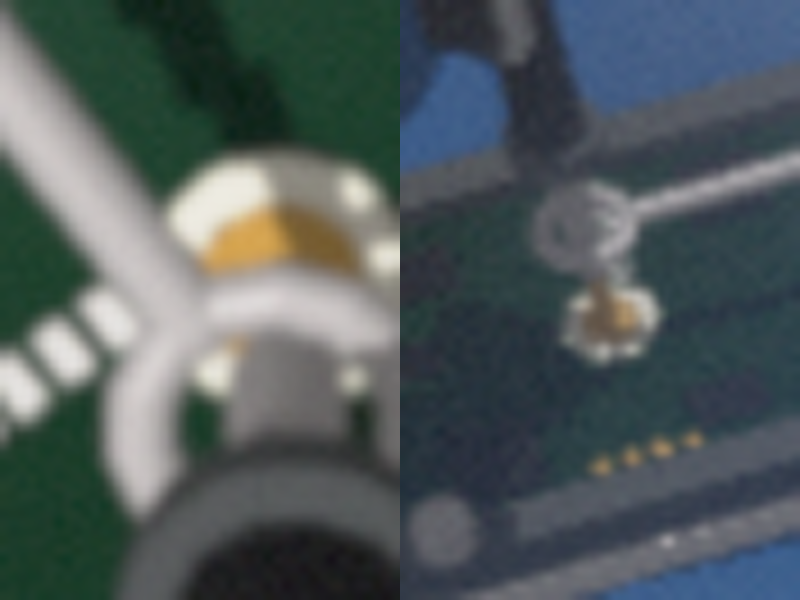

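The tip is through the eyelet and over the pad: in the scene tile the plunger is at ≈(603,310) and the pad at ≈(612,320). The force is the bare probe weight (about -0.9 N), so nothing is touching. Now lower onto the pad.

Call:
drive_tool([
  [[0,0,-0.05],0],
  [[0.15,0,0],0],
  [[0.15,0,0],0],
  [[0.15,0,0],0],
  [[0.15,0,0],0],
  [[0,0,0],0],
  [[0,0,0],0],
])

```text
time_s: 12.67
tcp_pos: [0.524, -0.1565, 0.1173]
orientation: [-1.861, 1.571, 2.53]
contact_force: [0.2, 0.3, 0.4]
gripper_width: 0.0143
```

```bash
python3 f.py
```

```text
[-0.03 -0.01  0.26] [0.56 0.54 0.51] [ 0.5239 -0.1565  0.1174] 13.2667
```

Call:
drive_tool([
  [[0.1,0,0],0],
  [[0.1,0,0],0],
  [[0.1,0,0],0],
  [[0,0,0],0],
  [[0,0,0],0],
])

```text
time_s: 13.68
tcp_pos: [0.524, -0.1565, 0.1143]
orientation: [-1.803, 1.571, 2.588]
contact_force: [-1.1, 0.1, 1.5]
gripper_width: 0.0144
```

```bash
python3 f.py
```

```text
[-0.39  0.31  1.26] [0.38 0.63 0.46] [ 0.524  -0.1565  0.1144] 14.2833
```

The push is about 2.2 N (1.26 + 0.94), so the plunger is roughly 5.5 mm in, and the slope fits 0.4 N/mm. One last look before handing in.

```bash
sed -i 's/-.0975\]/-.0925]/' look.py; python3 look.py d4
```

```text
[ 0.5239 -0.1565  0.1144] [-0.76  1.17  1.64] 0.014549611425862042
wrist x0,y0 242 175 pred tip [272.3 208.2] eye [273.  225.8] pad [273.3 209.2]
scene x0,y0 160 155 pred tip [182.7 188.2] eye [179.4 178.5] pad [182.2 188.4]
```

View pics/d4.png

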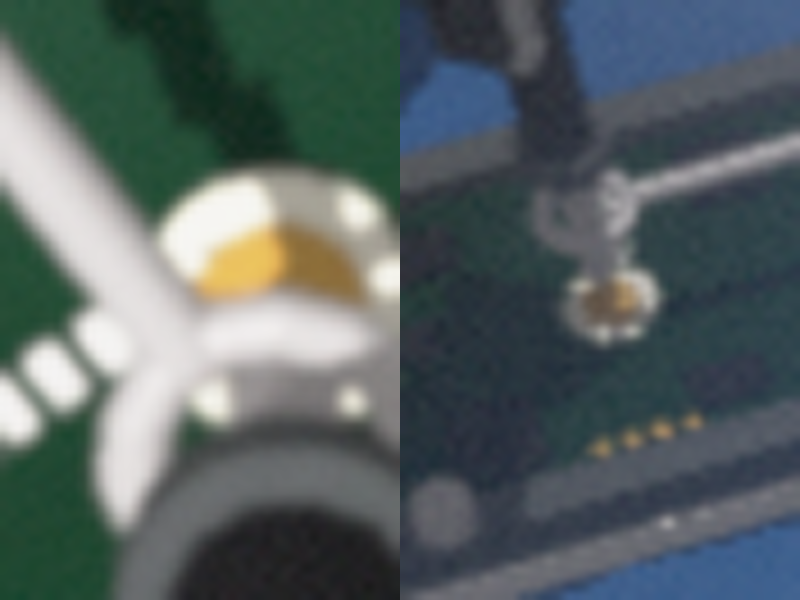

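The nose sits inside the ring with visible gaps on both sides, and the tip is on the pad (scene tile ≈(605,300), pad ≈(612,302)). Handing in.

```bash
python3 -c "
from plant import robot,status
print(robot.close_job());o=status.get_obs();print(o['time_s'],o['contact_force'],o['tcp_pos'])"
```

```text
the job is handed in; nothing more can be done
None
the job is handed in; nothing more can be done
```

I took the probe out of the stand hole nearest the jig, lowered it through the eyelet and set it on the pad. I handed the job in at about 14.4 s with the gripper still holding it. No verdict is reported.

- **Push:** the averaged vertical force rose from -0.94 N hanging free to +1.26 N. That is about 2.2 N on the pad, or roughly 5.5 mm of plunger travel.
- **Eyelet:** average sideways force stayed at or below about 0.4 N, which is within the sensor noise. The last pictures show the nose inside the ring with gaps on both sides and the tip on the pad.
- **Upright:** I measured about 1° of tilt after the lift and did not measure it again on the pad.
- **Disagreements:** the wrist and scene cameras differed by about 1–2 mm on the tip's sideways position, and I took the middle. The gripper read 14.4 mm on the 16 mm barrel throughout, but the grip held.
- **Not checked:** I did not re-measure the other two tools or the loose items at the end. No move came near the loose items, and both drivers were still in their holes after the lift.

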